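# Load a dolly block and click the swing clamp home

## Robot

A 6-joint arm with a two-finger parallel gripper is mounted at the origin on a cart in front of the work surface, level with it; the furniture and walls round the work are solid. World frame = base frame: x ahead of the robot, y to its left, z up, the work surface at z = 0. Lengths are in m, angles in rad, forces in N, time in s.
With the tool pointing down it reaches from about 0.25 to 0.725 m from the base axis. Payload 9.7 kg.
Tool frame: the origin (TCP) lies on the front face of the gripper's body, between the roots of the fingers; the fingertips stand 73 mm ahead of it and the grasp point (between the pads) lies 54 mm ahead of it (manip.grasp_offset is the distance from the TCP to the grasp point, in m); z points along the fingers, y is the line along which they close (so a half turn about z gives the same grasp; the last joint's range is limited). The gripper opens to 85 mm and grips with 20 to 120 N. Pads are 22 mm wide; open, the fingers measure 114 mm over their backs; the gripper's body (76 mm by 85 mm) begins 54 mm behind the grasp point. The pads swing forward as they close: fully open they stand 13 mm farther back than shut.
Start: joints at [1.214, 0.087, 0.176, 1.66, 0, 1.571], TCP at [0.192, 0.515, 0.304] pointing down, gripper open.
Joint ranges: [-3.13, 3.13], [-0.85, 1.81], [-1.15, 1.24], [-2.2, 2.28], [-1.44, 1.52], [-3.14, 3.14]. Speed limits (rad/s): [2.22, 2.22, 2.57, 3.14, 3.14, 3.14].

## Interface

Orientations are given as a unit quaternion [w, x, y, z].
In Python, from plant import manip gives the robot as it stands.
- The arm moves only by the shell command python3 -m crank 'ROWS' [FORCE]. ROWS is JSON, a list of rows, each an object of numbers: "x", "y", "z": the shift along the tool's x, y, z in mm; "ax", "ay", "az": the turn, a rotation vector about the tool's x, y, z in degrees; "claw": the closure, from 0 (fully open) to 1 (shut). In form: [{"x": .., "y": .., "z": .., "ax": .., "ay": .., "az": .., "claw": ..}, ...]. A call has 1 to 12 rows; each row shifts and turns the commanded pose from where the row before left it, along the tool's axes as they then stand; what a row does not reach is not made up. A row lasts 1/10 s, in which the tool goes at most 50 mm and 8.59 degrees, less where a joint would pass 70% of its speed; a pose out of reach is approached as far as the arm can. A call is refused whole if a number of a shift passes 50 or a number of a turn 8.59, either way. A call with a gripper value outside its range is refused whole. The fingers move at their own pace and stop on an object; FORCE is the grip in N (left out, the last holds). Time passes only in rows, so rows that do not move let the fingers close. It gives the time, the measured TCP pose, the force, the opening and the grip force at its end, in the units of the state.
- manip.state(): the state, without advancing time (a new reading comes with each control period).
- manip.snapshot(name): name is "scene" or "top"; returns (picture, depth): 480x640x3 uint8, red, green, blue; 480x640 float32, m along the optical axis (not along the pixel's ray), 0 where there is no reading.
- manip.get_calibration(name): a dict with "vertical_fov" (degrees; the focal length in pixels is half the picture's height over the tangent of half this angle, whatever the lens; pixels are square), "cx", "cy" (the principal point, pixels), "dist" ([k1, k2, p1, p2, k3] as OpenCV has them; the pictures are not rectified), "R" (3x3) and "t" (3): a world point X has camera coordinates R X + t. Camera axes: x right, y down, z forward; pixel columns grow to the right and rows downward; lengths in m; the calibration is good to about 2 mm. A picture is of the moment at which its call begins. get_calibration takes no time and is no camera call.
- manip.close_job(): hands the job in; it is judged then, once.
The state is a dict: "time_s": time; "q": joint angles; "joint_velocities": joint speeds; "effort": joint torques, N m; "eef_pos": TCP position; "ee_rot": TCP orientation; "ft_force": force on the tool from outside, world axes, zero at the start; "ft_torque": the same for the moment, N m; "finger_gap": finger opening in m; "grip_force": force on a finger pad.
Only numpy, scipy, OpenCV 4.12 (cv2) and the standard library are available. Lean on these libraries where they do the work, as an engineer would, in place of code of your own. Each camera call takes 0.05 s, during which the arm holds its last target. There are 200 camera calls.

## Task

Load the grey dolly block into the clamping fixture: lay it flat on the bed between the four corner brackets and let go of it, then turn the black wing knob clockwise until it clicks past its detent and stands at its end stop, with the swing arm over the block. Leave the tin, the roll of tape and the pliers where they are.

Things in the scene. Friction and masses are not known exactly. Their poses are not given: they have to be found in the camera images.
- dolly: Loose forged dolly block, grey, with chamfered, rounded corners: 56 mm (its x) by 90 mm (its y) by 30 mm high (z), 0.4 to 0.75 kg. Origin at the centre of its underside. It fits the nest either way round.
- fixture: Clamping fixture fixed to the bench: dark steel bed 120 mm (x) by 226 mm (y), top of the bed 10 mm above the bench. Origin at the centre of the bed's underside. The nest lies toward its -y end (centre at y = -52 mm), the knob's upright axis toward its +y end (y = +56 mm, x = 0).
- nest (a point): Centre of the nest, on the top of the bed (10 mm above the bench); axes as the fixture's. The nest is the space between four L-shaped aluminium corner brackets, 10 mm high above the bed: clear opening 64 mm in x, 98 mm in y. Walls 8 mm thick; the middle 74 mm of the long sides and 24 mm of the short sides are open for fingers.
- knob_grip (a point): Grip point of the wing knob, on its axis, 83 mm above the bench. Wing: black upright bar 70 mm long (this point's x), 16 mm thick (y), 61 to 91 mm above the bench. The swing arm is one piece with the knob and points along this point's +x: 22 mm wide, 43 to 53 mm above the bench, reaching 93 mm from the axis; it passes 3 mm above a seated block.
- knob (a joint): Angle of knob and swing arm, rad, growing clockwise seen from above. It starts at 0 = open (arm nearly along the fixture's +x); 1.36 = end stop (arm along the fixture's -y, over the nest). A spring resists with about 0.3 N m between 0.1 and 0.4, less beyond, none at 0.68, where it clicks over and snaps to the stop; let go before that, it springs back to 0.
- tin: Bystander: paste tin with yellow-brown side and pale lid, 66 mm wide, 56 mm high. Origin at the centre of its underside. Leave alone.
- tape: Bystander: roll of masking tape lying flat, 76 mm wide, 24 mm high. Origin at the centre of its underside. Leave alone.
- pliers: Bystander: pair of pliers lying flat, 53 by 190 by 14 mm. Origin at the centre of its underside. Leave alone.

How it is judged:
On the way, in this order (a step that is already met when the one before it is completed fails the run):
1. the block lies flat in the nest, let go, while the swing arm is still open (x of dolly in the frame of nest between -0.01 and 0.01 m and y of dolly in the frame of nest between -0.01 and 0.01 m and z of dolly in the frame of nest between -0.004 and 0.004 m and angle between dolly's own z axis and vertical below 0.07 rad and angle between the y axis of dolly and the y axis of nest, either way round below 0.25 rad and value of joint knob below 0.6 rad and contact force between the fingers and dolly below 0.3 N), for 0.2 s.
2. the knob has clicked past its detent to its stop (value of joint knob above 1.27 rad), for 0.2 s.
At the end, for the whole second after the job is handed in: The block lies at rest flat on the fixture's bed between the four brackets (centre within 10 mm of the nest's centre each way, underside within 4 mm of the bed, tilt under 0.07 rad, long side along the nest within 0.25 rad) and the knob stands at its stop (angle above 1.27 rad), arm over the block (x of dolly in the frame of nest between -0.01 and 0.01 m and y of dolly in the frame of nest between -0.01 and 0.01 m and z of dolly in the frame of nest between -0.004 and 0.004 m and angle between dolly's own z axis and vertical below 0.07 rad and angle between the y axis of dolly and the y axis of nest, either way round below 0.25 rad and value of joint knob above 1.27 rad and linear speed of dolly below 0.02 m/s); the robot touches nothing.
It fails at once if the tin is shifted by more than 30 mm (distance of tin from where it was at the start of the episode above 0.03 m).
It fails at once if the tape is shifted by more than 30 mm (distance of tape from where it was at the start of the episode above 0.03 m).
It fails at once if the pliers are shifted by more than 30 mm (distance of pliers from where it was at the start of the episode above 0.03 m).
It also fails if it takes over 54 s, if anything falls off the work surface, if the arm or the gripper's body presses on something with over 40 N, if the wrist force passes 120 N, or if a joint passes its speed limit or range.

## Working session

There is one attempt and no reset: what is moved stays moved. The work goes in short steps, Python scripts to look and compute and a shell command to move; the robot and the scene stay as the last step left them, time stands still between calls to the robot, and variables do not carry over. Pictures are saved under pics/ and viewed, at most 10 in all, crops included, and the job is handed in when it is done.

```bash
mkdir -p pics; python3 - <<'E'
from plant import manip
import cv2,numpy as np
for n in("top","scene"):
    p,d=manip.snapshot(n); cv2.imwrite(f"pics/{n}0.png",p[:,:,::-1]); np.save(f"{n}d.npy",d)
    print(n,manip.get_calibration(n))
s=manip.state();print(s["time_s"],s["eef_pos"],s["ee_rot"],s["finger_gap"],manip.grasp_offset)
E
```

```text
top {'vertical_fov': 46.34019719406335, 'cx': 321.0091255751685, 'cy': 242.47103947380745, 'dist': array([-0.13144589,  0.        ,  0.        ,  0.        ,  0.        ]), 'R': array([[ 0.01935752, -0.99970045,  0.01497635],
       [-0.99815378, -0.02018575, -0.05728491],
       [ 0.05757006, -0.01383981, -0.99824553]]), 't': array([4.09426774e-04, 5.71690187e-01, 1.35310851e+00])}
scene {'vertical_fov': 50.381489509190125, 'cx': 317.8576068604537, 'cy': 235.55060907448166, 'dist': array([-0.03670369,  0.        ,  0.        ,  0.        ,  0.        ]), 'R': array([[ 0.47382427, -0.88061768, -0.00174912],
       [-0.6371251 , -0.34143839, -0.69100755],
       [ 0.60791624,  0.32853056, -0.72284543]]), 't': array([-0.25991104,  0.42429577,  0.63495594])}
0.1 [0.19206063 0.51525644 0.30324231] [-1.14252725e-04  1.77449177e-01  9.84129781e-01 -5.92135076e-04] 0.08505213460573738 0.0539
```

View pics/top0.png

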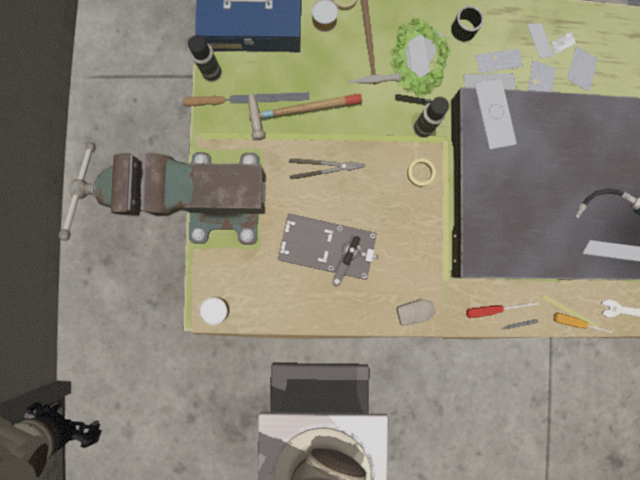

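View pics/scene0.png

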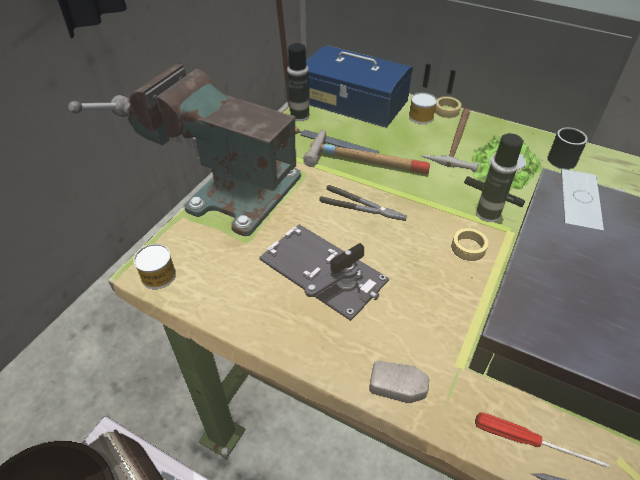

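The top view shows the dolly near (417,312) and the fixture near (328,247), with the nest to the left and the knob near (350,255). The tin is at (214,311), the tape at (422,172) and the pliers at (327,168). I'll enlarge both views.

```bash
python3 - <<'E'
import cv2
a=cv2.imread("pics/top0.png")
c=cv2.resize(a[205:295,265:395],None,fx=6,fy=6,interpolation=cv2.INTER_CUBIC);cv2.imwrite("pics/c1.png",c)
c=cv2.resize(a[285:340,380:450],None,fx=8,fy=8,interpolation=cv2.INTER_CUBIC);cv2.imwrite("pics/c2.png",c)
E
```

```text
(no output)
```

View pics/c1.png

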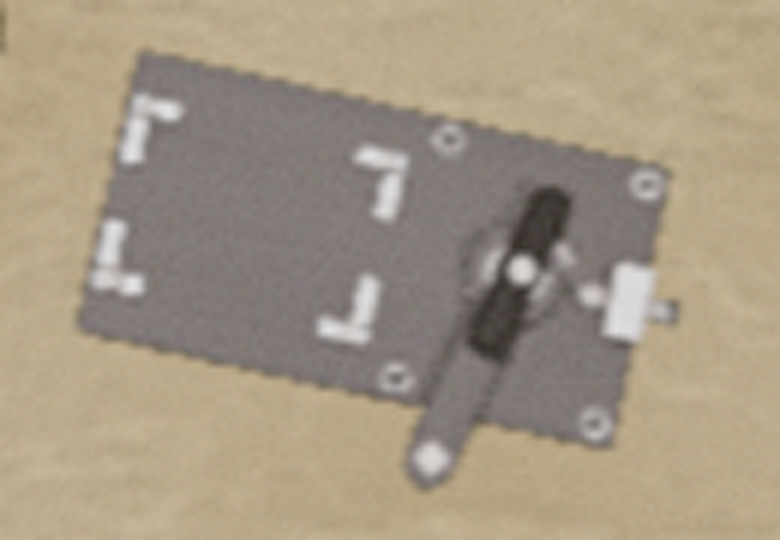

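View pics/c2.png

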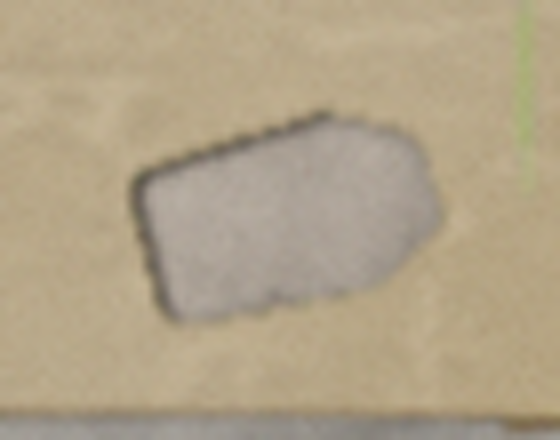

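```bash
cat > h.py <<'E'
from plant import manip
import cv2,numpy as np
def pix2w(name,uv,z):
    c=manip.get_calibration(name);f=240/np.tan(np.radians(c["vertical_fov"]/2))
    K=np.array([[f,0,c["cx"]],[0,f,c["cy"]],[0,0,1]])
    n=cv2.undistortPoints(np.array(uv,float).reshape(-1,1,2),K,np.array(c["dist"]))[:,0]
    R=np.array(c["R"]);C=-R.T@c["t"];d=np.c_[n,np.ones(len(n))]@R
    return C+d*((z-C[2])/d[:,2])[:,None]
def cloud(name,d):
    c=manip.get_calibration(name);f=240/np.tan(np.radians(c["vertical_fov"]/2))
    K=np.array([[f,0,c["cx"]],[0,f,c["cy"]],[0,0,1]])
    v,u=np.mgrid[:480,:640]
    n=cv2.undistortPoints(np.stack([u,v],-1).reshape(-1,1,2).astype(float),K,np.array(c["dist"]))[:,0]
    X=np.c_[n,np.ones(len(n))]*d.reshape(-1,1)
    return ((X-c["t"])@np.array(c["R"])).reshape(480,640,3)
E
python3 - <<'E'
from h import *
C1=lambda l:[(265+(a+.5)/6-.5,205+(b+.5)/6-.5) for a,b in l]
C2=lambda l:[(380+(a+.5)/8-.5,285+(b+.5)/8-.5) for a,b in l]
np.set_printoptions(precision=4,suppress=True)
b=pix2w("top",C1([(142,52),(670,170),(613,447),(80,328)]),.01);print("bed",b,b.mean(0))
e=(b[1]+b[2]-b[0]-b[3])/2;f=(b[3]+b[2]-b[0]-b[1])/2
print(np.linalg.norm(e),np.linalg.norm(f),np.degrees(np.arctan2(e[1],e[0])),np.degrees(np.arctan2(f[1],f[0])))
br=pix2w("top",C1([(133,97),(408,153),(368,345),(92,290)]),.02);print("nest",br.mean(0))
k=pix2w("top",C1([(520,268)]),.091);k2=pix2w("top",C1([(553,188),(488,358)]),.091);print("knob",k,k2,k2.mean(0))
w=k2[1]-k2[0];print("wing",np.degrees(np.arctan2(w[1],w[0])),np.linalg.norm(w))
P=cloud("top",np.load("topd.npy"))
m=np.zeros((480,640),bool);m[285:340,380:450]=1
q=P[m];print("tablez",np.median(q[:,2]));t=q[(q[:,2]>.022)&(q[:,2]<.04)];print(len(t),np.median(t[:,2]))
r=cv2.minAreaRect((t[:,:2]*1000).astype(np.float32));print("dolly rect mm",r)
P2=cloud("scene",np.load("scened.npy"));q=P2.reshape(-1,3)
q=q[(abs(q[:,0]-r[0][0]/1000)<.08)&(abs(q[:,1]-r[0][1]/1000)<.08)];t2=q[(q[:,2]>.024)&(q[:,2]<.036)]
print("scene rect",len(t2),np.median(t2[:,2]),cv2.minAreaRect((t2[:,:2]*1000).astype(np.float32)))
d=pix2w("top",C2([(155,185),(335,118),(440,212),(350,292),(178,320)]),.03);print(d)
E
```

```text
bed [[ 0.6423  0.0936  0.01  ]
 [ 0.5983 -0.1239  0.01  ]
 [ 0.4843 -0.1022  0.01  ]
 [ 0.5287  0.1163  0.01  ]] [ 0.5634 -0.004   0.01  ]
0.22249959600290165 0.11593924779760566 -101.45562319860122 168.94534387527915
nest [0.5732 0.0477 0.02  ]
knob [[ 0.553  -0.0574  0.091 ]] [[ 0.5841 -0.0696  0.091 ]
 [ 0.5181 -0.0457  0.091 ]] [ 0.5511 -0.0576  0.091 ]
wing 160.02807410504192 0.07022514081794867
tablez 0.002183611289605569
720 0.030340208010489846
dolly rect mm ((407.3518371582031, -222.5538330078125), (53.13368225097656, 91.87442016601562), 16.647933959960938)
scene rect 1547 0.027571316883321675 ((407.3453369140625, -221.0032958984375), (52.2255744934082, 89.09793853759766), 14.776613235473633)
[[ 0.4167 -0.1795  0.03  ]
 [ 0.4377 -0.2342  0.03  ]
 [ 0.4097 -0.2668  0.03  ]
 [ 0.3852 -0.2395  0.03  ]
 [ 0.3761 -0.1872  0.03  ]]
```

```bash
python3 - <<'E'
from h import *
a=cv2.imread("pics/scene0.png")
cv2.imwrite("pics/c3.png",cv2.resize(a[350:415,355:445],None,fx=8,fy=8,interpolation=cv2.INTER_CUBIC))
for n,lo in(("top",.012),("scene",.012)):
    q=cloud(n,np.load(n+"d.npy")).reshape(-1,3)
    q=q[(abs(q[:,0]-.407)<.07)&(abs(q[:,1]+.222)<.07)&(q[:,2]>lo)&(q[:,2]<.045)]
    th=np.radians(14.5);s=np.array([np.cos(th),np.sin(th)]);l=np.array([-s[1],s[0]])
    x=(q[:,:2]-[.407,-.222])@s*1e3;y=(q[:,:2]-[.407,-.222])@l*1e3
    print(n)
    for j in range(-50,51,5):
        m=abs(y-j)<2.5
        if m.sum()>3:print(j,m.sum(),x[m].min().round(1),x[m].max().round(1))
E
```

```text
top
-45 14 -11.2 11.5
-40 22 -14.7 17.8
-35 33 -18.8 18.8
-30 36 -19.7 22.9
-25 41 -23.4 24.0
-20 45 -25.6 27.5
-15 42 -24.4 27.8
-10 47 -25.9 27.0
-5 45 -23.9 25.5
0 48 -24.9 26.2
5 43 -24.5 26.0
10 44 -23.0 25.2
15 42 -24.7 25.6
20 45 -23.3 24.9
25 41 -24.4 23.3
30 43 -22.9 24.1
35 40 -22.0 24.4
40 43 -21.8 23.7
45 33 -21.9 20.5
scene
-45 14 -11.9 12.3
-40 67 -15.2 16.4
-35 81 -17.8 20.5
-30 94 -21.0 24.1
-25 99 -23.7 23.9
-20 115 -26.1 28.4
-15 114 -26.6 26.2
-10 112 -25.6 26.1
-5 114 -26.5 26.3
0 110 -25.6 26.7
5 109 -25.1 25.7
10 106 -25.5 25.7
15 108 -24.1 26.3
20 103 -24.3 24.3
25 103 -24.0 24.6
30 103 -24.0 23.6
35 100 -23.9 23.4
40 97 -23.6 23.0
45 62 -22.7 20.6
```

View pics/c3.png

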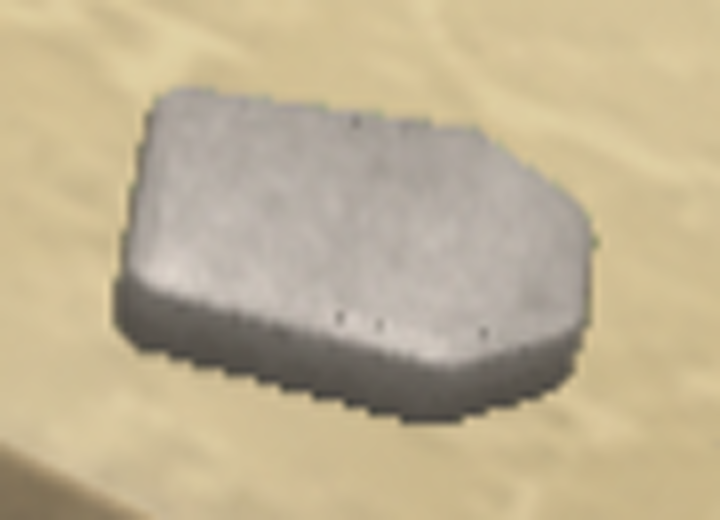

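The block tapers slightly and symmetrically. Its centre is about (0.407, -0.222), with its short axis at 14.5°. The nest is at (0.5735, 0.0475), yaw 168.8°. I'll move above the block.

```bash
python3 -m crank '[{"x":-23,"y":-30.8},{"x":-23,"y":-30.8},{"x":-23,"y":-30.8},{"x":-23,"y":-30.8},{"x":-23,"y":-30.8},{"x":-23,"y":-30.8},{"x":-23,"y":-30.8},{"x":-23,"y":-30.8},{"x":-23,"y":-30.8},{"x":-23,"y":-30.8},{"x":-23,"y":-30.8},{"x":-23,"y":-30.8}]' 60; python3 -m crank '[{"x":-23,"y":-30.8},{"x":-23,"y":-30.8},{"x":-23,"y":-30.8},{"x":-23,"y":-30.8},{"x":-23,"y":-30.8},{"x":-23,"y":-30.8},{"x":-23,"y":-30.8},{"x":-23,"y":-30.8}]'; python3 -m crank '[{"z":15,"az":6.9},{"z":15,"az":6.9},{"z":15,"az":6.9},{"z":15,"az":6.9},{"z":15,"az":6.9},{"z":15,"az":6.9},{"z":15,"az":6.9},{"z":15,"az":6.9},{},{}]'
cat >> h.py <<'E'
from scipy.spatial.transform import Rotation as Ro
def togo(X,yaw):
    "remaining shift in tool axes (mm) and az (deg); yaw = wanted direction of tool y, deg"
    s=manip.state();w,x,y,z=s["ee_rot"];R=Ro.from_quat([x,y,z,w]);M=R.as_matrix()
    cur=np.degrees(np.arctan2(M[1,1],M[0,1]));az=-((yaw-cur+90)%180-90)
    print("pos",np.round(s["eef_pos"],4),"yaw",cur.round(2),"zax",M[:,2].round(3),"shift",(M.T@(np.array(X)-s["eef_pos"])*1e3).round(1),"az",round(az,2),"t",s["time_s"],"q",np.round(s["q"],2),"F",np.round(s["ft_force"],1),"gap",s["finger_gap"],s["grip_force"])
E
python3 -c "
from h import *
togo([.4075,-.222,.079],14.5)"
```

```text
pos [0.1921 0.5153 0.3032] yaw 69.56 zax [-0.    -0.001 -1.   ] shift [-459.4 -615.3  225. ] az 55.06 t 0.1 q [1.21 0.09 0.18 1.66 0.   1.57] F [ 0.4 -0.3 -0.5] gap 0.08505213460573738 0.0$[0]: bad value
$[0]: bad value
$[0]: bad value
```

Rows seem to need every key.

```bash
python3 -m crank '[{"x":-23,"y":-30.8,"z":0,"ax":0,"ay":0,"az":0,"claw":0},{"x":-23,"y":-30.8,"z":0,"ax":0,"ay":0,"az":0,"claw":0},{"x":-23,"y":-30.8,"z":0,"ax":0,"ay":0,"az":0,"claw":0},{"x":-23,"y":-30.8,"z":0,"ax":0,"ay":0,"az":0,"claw":0},{"x":-23,"y":-30.8,"z":0,"ax":0,"ay":0,"az":0,"claw":0},{"x":-23,"y":-30.8,"z":0,"ax":0,"ay":0,"az":0,"claw":0},{"x":-23,"y":-30.8,"z":0,"ax":0,"ay":0,"az":0,"claw":0},{"x":-23,"y":-30.8,"z":0,"ax":0,"ay":0,"az":0,"claw":0},{"x":-23,"y":-30.8,"z":0,"ax":0,"ay":0,"az":0,"claw":0},{"x":-23,"y":-30.8,"z":0,"ax":0,"ay":0,"az":0,"claw":0}]' 60; python3 -c "
from h import *
togo([.4075,-.222,.079],14.5)"
```

```text
time_s: 1.1
eef_pos: [0.3, 0.145, 0.3038]
ee_rot: [0.0, 0.177, 0.984, 0.0]
ft_force: [0.7, 0.3, 1.0]
finger_gap: 0.0851
grip_force: 0.0
pos [0.3    0.145  0.3038] yaw 69.59 zax [ 0.  0. -1.] shift [-228.7 -306.4  224.8] az 55.09 t 1.1 q [ 0.45 -0.43 -0.27  1.73 -0.    0.81] F [0.7 0.3 1. ] gap 0.08514436268390846 0.0
```

```bash
python3 -m crank '[{"x":-23,"y":-30.8,"z":0,"ax":0,"ay":0,"az":0,"claw":0},{"x":-23,"y":-30.8,"z":0,"ax":0,"ay":0,"az":0,"claw":0},{"x":-23,"y":-30.8,"z":0,"ax":0,"ay":0,"az":0,"claw":0},{"x":-23,"y":-30.8,"z":0,"ax":0,"ay":0,"az":0,"claw":0},{"x":-23,"y":-30.8,"z":0,"ax":0,"ay":0,"az":0,"claw":0},{"x":-23,"y":-30.8,"z":0,"ax":0,"ay":0,"az":0,"claw":0},{"x":-23,"y":-30.8,"z":0,"ax":0,"ay":0,"az":0,"claw":0},{"x":-23,"y":-30.8,"z":0,"ax":0,"ay":0,"az":0,"claw":0},{"x":-23,"y":-30.8,"z":0,"ax":0,"ay":0,"az":0,"claw":0},{"x":-23,"y":-30.8,"z":0,"ax":0,"ay":0,"az":0,"claw":0}]'; python3 -m crank '[{"x":0,"y":0,"z":12,"ax":0,"ay":0,"az":6.9,"claw":0},{"x":0,"y":0,"z":12,"ax":0,"ay":0,"az":6.9,"claw":0},{"x":0,"y":0,"z":12,"ax":0,"ay":0,"az":6.9,"claw":0},{"x":0,"y":0,"z":12,"ax":0,"ay":0,"az":6.9,"claw":0},{"x":0,"y":0,"z":12,"ax":0,"ay":0,"az":6.9,"claw":0},{"x":0,"y":0,"z":12,"ax":0,"ay":0,"az":6.9,"claw":0},{"x":0,"y":0,"z":12,"ax":0,"ay":0,"az":6.9,"claw":0},{"x":0,"y":0,"z":12,"ax":0,"ay":0,"az":6.9,"claw":0},{"x":0,"y":0,"z":0,"ax":0,"ay":0,"az":0,"claw":0},{"x":0,"y":0,"z":0,"ax":0,"ay":0,"az":0,"claw":0}]' ; python3 -c "
from h import *
togo([.4075,-.222,.079],14.5)"
```

```text
time_s: 2.1
eef_pos: [0.408, -0.2243, 0.3036]
ee_rot: [-0.0, 0.178, 0.984, 0.0]
ft_force: [1.0, 1.0, -0.9]
finger_gap: 0.0855
grip_force: 0.0
time_s: 3.1
eef_pos: [0.4078, -0.2224, 0.2079]
ee_rot: [-0.0, 0.612, 0.791, -0.0]
ft_force: [-0.5, -1.1, -0.2]
finger_gap: 0.0856
grip_force: 0.0
pos [ 0.4078 -0.2224  0.2079] yaw 14.56 zax [-0.001  0.    -1.   ] shift [  0.5  -0.2 128.9] az 0.06 t 3.1 q [-0.5  -0.13 -0.22  1.48 -0.    0.82] F [-0.5 -1.1 -0.2] gap 0.08558208101617495 0.0
```

```bash
python3 -m crank '[{"x":0,"y":0,"z":20,"ax":0,"ay":0,"az":0,"claw":0},{"x":0,"y":0,"z":20,"ax":0,"ay":0,"az":0,"claw":0},{"x":0,"y":0,"z":20,"ax":0,"ay":0,"az":0,"claw":0},{"x":0,"y":0,"z":20,"ax":0,"ay":0,"az":0,"claw":0},{"x":0,"y":0,"z":15,"ax":0,"ay":0,"az":0,"claw":0},{"x":0,"y":0,"z":10,"ax":0,"ay":0,"az":0,"claw":0},{"x":0,"y":0,"z":10,"ax":0,"ay":0,"az":0,"claw":0},{"x":0,"y":0,"z":8,"ax":0,"ay":0,"az":0,"claw":0},{"x":0,"y":0,"z":6,"ax":0,"ay":0,"az":0,"claw":0},{"x":0,"y":0,"z":0,"ax":0,"ay":0,"az":0,"claw":0},{"x":0,"y":0,"z":0,"ax":0,"ay":0,"az":0,"claw":0}]' && python3 -m crank '[{"x":0,"y":0,"z":0,"ax":0,"ay":0,"az":0,"claw":1},{"x":0,"y":0,"z":0,"ax":0,"ay":0,"az":0,"claw":1},{"x":0,"y":0,"z":0,"ax":0,"ay":0,"az":0,"claw":1},{"x":0,"y":0,"z":0,"ax":0,"ay":0,"az":0,"claw":1},{"x":0,"y":0,"z":0,"ax":0,"ay":0,"az":0,"claw":1},{"x":0,"y":0,"z":0,"ax":0,"ay":0,"az":0,"claw":1},{"x":0,"y":0,"z":0,"ax":0,"ay":0,"az":0,"claw":1},{"x":0,"y":0,"z":0,"ax":0,"ay":0,"az":0,"claw":1}]' 60
```

```text
time_s: 4.2
eef_pos: [0.4081, -0.2226, 0.0792]
ee_rot: [0.0, 0.613, 0.79, 0.0]
ft_force: [-0.1, -0.2, -0.1]
finger_gap: 0.0856
grip_force: 0.0
time_s: 5.0
eef_pos: [0.4084, -0.2226, 0.08]
ee_rot: [0.001, 0.613, 0.79, 0.0]
ft_force: [-1.7, 2.3, 7.2]
finger_gap: 0.0522
grip_force: 62.8
```

Gripped at 52 mm. I'll lift it, turn it toward the nest orientation, and carry it across.

```bash
python3 -m crank '[{"x":0,"y":0,"z":-10,"ax":0,"ay":0,"az":0,"claw":1},{"x":0,"y":0,"z":-15,"ax":0,"ay":0,"az":0,"claw":1},{"x":0,"y":0,"z":-20,"ax":0,"ay":0,"az":0,"claw":1},{"x":0,"y":0,"z":-25,"ax":0,"ay":0,"az":0,"claw":1},{"x":0,"y":0,"z":-25,"ax":0,"ay":0,"az":0,"claw":1},{"x":0,"y":0,"z":-25,"ax":0,"ay":0,"az":0,"claw":1},{"x":0,"y":0,"z":-25,"ax":0,"ay":0,"az":0,"claw":1},{"x":0,"y":0,"z":-15,"ax":0,"ay":0,"az":0,"claw":1},{"x":0,"y":0,"z":0,"ax":0,"ay":0,"az":0,"claw":1}]' && python3 -m crank '[{"x":0,"y":0,"z":0,"ax":0,"ay":0,"az":5.1,"claw":1},{"x":0,"y":0,"z":0,"ax":0,"ay":0,"az":5.1,"claw":1},{"x":0,"y":0,"z":0,"ax":0,"ay":0,"az":5.1,"claw":1},{"x":0,"y":0,"z":0,"ax":0,"ay":0,"az":5.1,"claw":1},{"x":0,"y":0,"z":0,"ax":0,"ay":0,"az":5.1,"claw":1},{"x":0,"y":0,"z":0,"ax":0,"ay":0,"az":0,"claw":1},{"x":0,"y":0,"z":0,"ax":0,"ay":0,"az":0,"claw":1}]';  python3 -c "
from h import *
togo([.5735,.0475,.24],-11.2)"
```

```text
time_s: 5.9
eef_pos: [0.4084, -0.2228, 0.2406]
ee_rot: [0.001, 0.613, 0.79, 0.0]
ft_force: [-0.2, -0.4, -6.6]
finger_gap: 0.0524
grip_force: 65.0
time_s: 6.6
eef_pos: [0.4077, -0.2224, 0.2378]
ee_rot: [-0.001, 0.772, 0.636, -0.0]
ft_force: [-0.6, 0.2, -6.5]
finger_gap: 0.0521
grip_force: 64.9
pos [ 0.4077 -0.2224  0.2378] yaw -10.99 zax [-0.002  0.001 -1.   ] shift [296.5 111.3  -2.2] az 0.21 t 6.6 q [-0.5  -0.13 -0.17  1.54 -0.    1.26] F [-0.6  0.2 -6.5] gap 0.05208934474249461 64.87919948645867
```

```bash
python3 -m crank '[{"x":15,"y":6,"z":0,"ax":0,"ay":0,"az":0,"claw":1},{"x":30,"y":11.3,"z":0,"ax":0,"ay":0,"az":0,"claw":1},{"x":35,"y":13,"z":0,"ax":0,"ay":0,"az":0,"claw":1},{"x":35,"y":13,"z":0,"ax":0,"ay":0,"az":0,"claw":1},{"x":35,"y":13,"z":0,"ax":0,"ay":0,"az":0,"claw":1},{"x":35,"y":13,"z":0,"ax":0,"ay":0,"az":0,"claw":1},{"x":35,"y":13,"z":0,"ax":0,"ay":0,"az":0,"claw":1},{"x":35,"y":13,"z":0,"ax":0,"ay":0,"az":0,"claw":1},{"x":26.5,"y":10,"z":0,"ax":0,"ay":0,"az":0,"claw":1},{"x":15,"y":6,"z":0,"ax":0,"ay":0,"az":0,"claw":1},{"x":0,"y":0,"z":0,"ax":0,"ay":0,"az":0,"claw":1},{"x":0,"y":0,"z":0,"ax":0,"ay":0,"az":0,"claw":1}]' && python3 -c "
from h import *
togo([.5735,.0475,.089],-11.2)
p,d=manip.snapshot('scene');np.save('s1.npy',d)
cv2.imwrite('pics/s1.png',cv2.resize(p[120:340,200:460,::-1],None,fx=2.5,fy=2.5))"
```

```text
time_s: 7.8
eef_pos: [0.5742, 0.0466, 0.2384]
ee_rot: [-0.0, 0.772, 0.636, -0.001]
ft_force: [0.5, 0.4, -7.0]
finger_gap: 0.052
grip_force: 65.0
pos [0.5742 0.0466 0.2384] yaw -11.07 zax [-0.001 -0.001 -1.   ] shift [  0.8  -0.7 149.4] az 0.13 t 7.8 q [ 0.08  0.14  0.1   1.54 -0.    1.85] F [ 0.5  0.4 -7. ] gap 0.052006146342116547 64.95630874182098
```

View pics/s1.png

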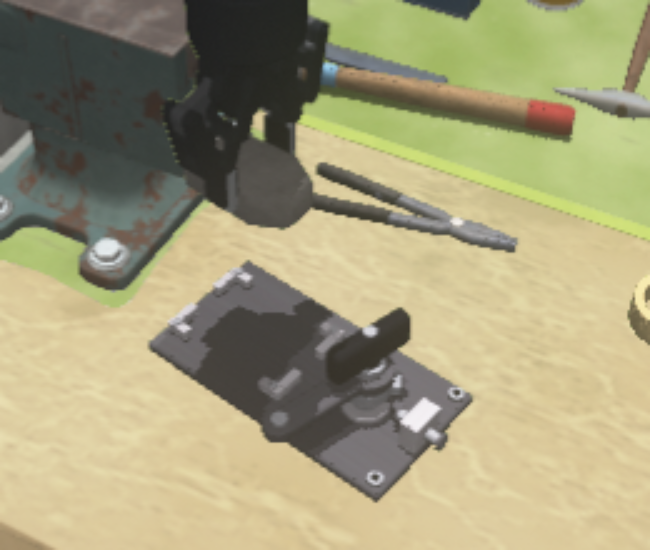

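The block hangs level over the nest. Next I'll check vise clearance and the block's position in the hand.

```bash
python3 - <<'E'
from h import *
P=np.vstack([cloud(n,np.load(n+"d.npy")).reshape(-1,3) for n in("top","scene")])
q=P[(P[:,2]>.06)&(P[:,2]<.5)&(P[:,0]>.4)&(P[:,0]<.85)&(P[:,1]>.02)&(P[:,1]<.35)]
for lo in np.arange(.42,.84,.06):
    m=q[(q[:,0]>=lo)&(q[:,0]<lo+.06)]
    if len(m)>5:print(lo.round(2),np.percentile(m[:,1],1).round(3),m[:,2].max().round(3))
np.save("top1.npy",manip.snapshot("top")[1])
q=cloud("scene",np.load("s1.npy")).reshape(-1,3)
th=np.radians(-11.1);s=np.array([np.cos(th),np.sin(th)]);l=np.array([-s[1],s[0]])
for n,f in(("scene","s1.npy"),("top","top1.npy")):
    q=cloud(n,np.load(f)).reshape(-1,3);x=(q[:,:2]-[.5742,.0466])@s*1e3;y=(q[:,:2]-[.5742,.0466])@l*1e3
    m=(q[:,2]>.15)&(q[:,2]<.192)&(abs(x)<45)&(abs(y)<60)
    print(n,m.sum())
    for j in range(-55,60,5):
        k=m&(abs(y-j)<2.5)
        if k.sum()>3:print(j,k.sum(),x[k].min().round(1),x[k].max().round(1),q[k,2].min().round(3),q[k,2].max().round(3))
E
```

```text
0.6 0.146 0.233
0.66 0.144 0.236
0.72 0.144 0.23
scene 1125
-45 38 -14.1 10.3 0.164 0.182
-40 141 -18.6 14.7 0.157 0.188
-35 84 -22.2 16.9 0.158 0.189
-30 83 -24.8 17.6 0.161 0.189
-25 91 -26.8 18.4 0.157 0.188
-20 98 -29.2 23.3 0.16 0.189
-15 85 -29.9 25.0 0.158 0.189
-10 130 -34.8 33.0 0.16 0.192
-5 106 -42.2 26.1 0.161 0.192
0 65 -40.9 27.0 0.174 0.192
5 66 -41.3 28.0 0.176 0.191
10 37 -39.8 27.8 0.182 0.192
15 23 0.3 27.5 0.184 0.192
20 11 -26.9 22.3 0.167 0.188
25 17 -27.5 21.9 0.16 0.188
30 19 -27.3 2.5 0.158 0.188
35 19 -27.9 5.7 0.159 0.186
40 11 -26.0 -24.0 0.161 0.175
top 0
```

Clearance is fine (vise at y ≥ 0.144) and the block is centred in the hand. Lowering it.

```bash
python3 -m crank '[{"x":0.8,"y":-0.3,"z":20,"ax":0,"ay":0,"az":0,"claw":1},{"x":0,"y":0,"z":22,"ax":0,"ay":0,"az":0,"claw":1},{"x":0,"y":0,"z":22,"ax":0,"ay":0,"az":0,"claw":1},{"x":0,"y":0,"z":20,"ax":0,"ay":0,"az":0,"claw":1},{"x":0,"y":0,"z":18,"ax":0,"ay":0,"az":0,"claw":1},{"x":0,"y":0,"z":13,"ax":0,"ay":0,"az":0,"claw":1},{"x":0,"y":0,"z":8,"ax":0,"ay":0,"az":0,"claw":1},{"x":0,"y":0,"z":0,"ax":0,"ay":0,"az":0,"claw":1},{"x":0,"y":0,"z":0,"ax":0,"ay":0,"az":0,"claw":1}]' && python3 -m crank '[{"x":0,"y":0,"z":5,"ax":0,"ay":0,"az":0,"claw":1},{"x":0,"y":0,"z":5,"ax":0,"ay":0,"az":0,"claw":1},{"x":0,"y":0,"z":5,"ax":0,"ay":0,"az":0,"claw":1},{"x":0,"y":0,"z":4,"ax":0,"ay":0,"az":0,"claw":1},{"x":0,"y":0,"z":3,"ax":0,"ay":0,"az":0,"claw":1},{"x":0,"y":0,"z":1,"ax":0,"ay":0,"az":0,"claw":1},{"x":0,"y":0,"z":0,"ax":0,"ay":0,"az":0,"claw":1},{"x":0,"y":0,"z":0,"ax":0,"ay":0,"az":0,"claw":1}]'; python3 -c "
from h import *
togo([.5735,.0475,.089],-11.2)"
```

```text
time_s: 8.8
eef_pos: [0.5746, 0.0475, 0.1166]
ee_rot: [0.0, 0.772, 0.635, 0.0]
ft_force: [-0.3, 0.1, -6.4]
finger_gap: 0.0517
grip_force: 64.9
time_s: 9.6
eef_pos: [0.5744, 0.0478, 0.093]
ee_rot: [0.0, 0.772, 0.635, 0.0]
ft_force: [0.2, 0.4, -7.2]
finger_gap: 0.0521
grip_force: 64.9
pos [0.5744 0.0478 0.093 ] yaw -11.14 zax [ 0.  0. -1.] shift [-0.4 -0.9  4. ] az 0.06 t 9.6 q [ 0.08  0.17 -0.14  1.26  0.    1.85] F [ 0.2  0.4 -7.2] gap 0.052074440170419435 64.94277713180054
```

```bash
python3 -m crank '[{"x":0,"y":-0.5,"z":1.5,"ax":0,"ay":0,"az":0,"claw":1},{"x":0,"y":0,"z":1.2,"ax":0,"ay":0,"az":0,"claw":1},{"x":0,"y":0,"z":0.8,"ax":0,"ay":0,"az":0,"claw":1},{"x":0,"y":0,"z":0,"ax":0,"ay":0,"az":0,"claw":1},{"x":0,"y":0,"z":0,"ax":0,"ay":0,"az":0,"claw":1}]'; python3 -m crank '[{"x":0,"y":0,"z":0,"ax":0,"ay":0,"az":0,"claw":0},{"x":0,"y":0,"z":0,"ax":0,"ay":0,"az":0,"claw":0},{"x":0,"y":0,"z":0,"ax":0,"ay":0,"az":0,"claw":0},{"x":0,"y":0,"z":0,"ax":0,"ay":0,"az":0,"claw":0},{"x":0,"y":0,"z":0,"ax":0,"ay":0,"az":0,"claw":0},{"x":0,"y":0,"z":0,"ax":0,"ay":0,"az":0,"claw":0},{"x":0,"y":0,"z":0,"ax":0,"ay":0,"az":0,"claw":0},{"x":0,"y":0,"z":0,"ax":0,"ay":0,"az":0,"claw":0}]'
```

```text
time_s: 10.1
eef_pos: [0.5739, 0.0478, 0.0901]
ee_rot: [0.0, 0.772, 0.635, 0.0]
ft_force: [-3.8, -0.6, 3.5]
finger_gap: 0.0519
grip_force: 66.0
time_s: 10.9
eef_pos: [0.5738, 0.0478, 0.0894]
ee_rot: [-0.0, 0.772, 0.635, -0.0]
ft_force: [0.1, 1.0, -0.8]
finger_gap: 0.0855
grip_force: 0.0
```

Released with no bracket contact. I'll rise, turn back by 79° for the wing, and look.

```bash
python3 -m crank '[{"x":0,"y":0,"z":-10,"ax":0,"ay":0,"az":0,"claw":0},{"x":0,"y":0,"z":-20,"ax":0,"ay":0,"az":0,"claw":0},{"x":0,"y":0,"z":-30,"ax":0,"ay":0,"az":0,"claw":0},{"x":0,"y":0,"z":-40,"ax":0,"ay":0,"az":0,"claw":0},{"x":0,"y":0,"z":-30,"ax":0,"ay":0,"az":0,"claw":0},{"x":0,"y":0,"z":-10,"ax":0,"ay":0,"az":0,"claw":0}]'; python3 -m crank '[{"x":0,"y":0,"z":0,"ax":0,"ay":0,"az":-7.9,"claw":0},{"x":0,"y":0,"z":0,"ax":0,"ay":0,"az":-7.9,"claw":0},{"x":0,"y":0,"z":0,"ax":0,"ay":0,"az":-7.9,"claw":0},{"x":0,"y":0,"z":0,"ax":0,"ay":0,"az":-7.9,"claw":0},{"x":0,"y":0,"z":0,"ax":0,"ay":0,"az":-7.9,"claw":0},{"x":0,"y":0,"z":0,"ax":0,"ay":0,"az":-7.9,"claw":0},{"x":0,"y":0,"z":0,"ax":0,"ay":0,"az":-7.9,"claw":0},{"x":0,"y":0,"z":0,"ax":0,"ay":0,"az":-7.9,"claw":0},{"x":0,"y":0,"z":0,"ax":0,"ay":0,"az":-7.9,"claw":0},{"x":0,"y":0,"z":0,"ax":0,"ay":0,"az":-7.9,"claw":0},{"x":0,"y":0,"z":0,"ax":0,"ay":0,"az":0,"claw":0}]';  python3 -c "
from h import *
togo([.5525,-.058,.19],68)
p,d=manip.snapshot('scene')
cv2.imwrite('pics/s2.png',cv2.resize(p[180:340,230:430,::-1],None,fx=3.5,fy=3.5))
q=cloud('scene',d).reshape(-1,3);t=q[(np.hypot(q[:,0]-.5525,q[:,1]+.058)<.05)&(q[:,2]>.062)&(q[:,2]<.097)]
print(len(t),cv2.minAreaRect((t[:,:2]*1000).astype(np.float32)))
t=q[(np.hypot(q[:,0]-.5735,q[:,1]-.0475)<.045)&(q[:,2]>.03)&(q[:,2]<.06)]
c,_=np.linalg.lstsq(np.c_[t[:,:2]-[.5735,.0475],np.ones(len(t))],t[:,2],rcond=None)[:2];print('block plane',c,len(t))"
```

```text
time_s: 11.5
eef_pos: [0.5747, 0.0479, 0.234]
ee_rot: [0.002, 0.772, 0.635, 0.002]
ft_force: [0.3, 0.5, -0.1]
finger_gap: 0.0854
grip_force: 0.0
time_s: 12.6
eef_pos: [0.5737, 0.0478, 0.2291]
ee_rot: [-0.0, 0.191, 0.982, -0.0]
ft_force: [0.9, -1.0, 0.2]
finger_gap: 0.0858
grip_force: 0.0
pos [0.5737 0.0478 0.2291] yaw 67.97 zax [-0.001 -0.    -1.   ] shift [ -20.1 -106.    39.1] az -0.03 t 12.6 q [0.08 0.13 0.08 1.52 0.   0.47] F [ 0.9 -1.   0.2] gap 0.08581412682217006 0.0
535 ((551.8657836914062, -56.53883743286133), (16.64658546447754, 69.72444152832031), 66.26116180419922)
block plane [0.0414511  0.00652034 0.03738465] 912
```

View pics/s2.png

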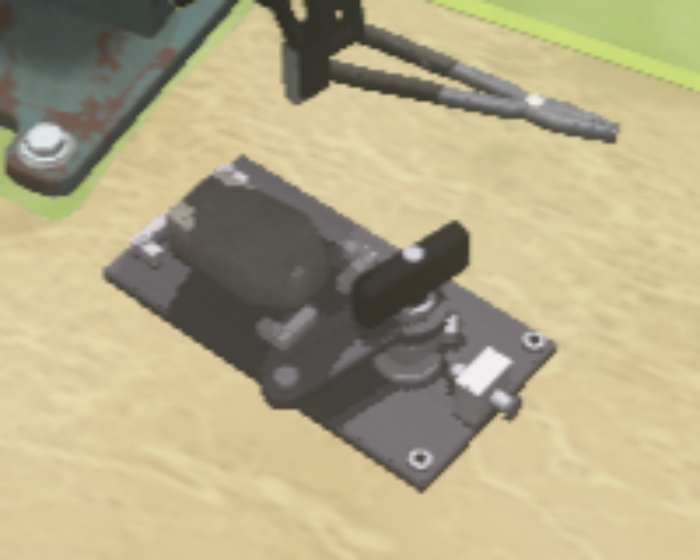

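The block is seated flat between the brackets, and the wing is at 156.5°. Moving over the knob and down.

```bash
python3 -m crank '[{"x":-2.5,"y":-12.7,"z":0,"ax":0,"ay":0,"az":0,"claw":0},{"x":-4,"y":-22,"z":0,"ax":0,"ay":0,"az":0,"claw":0},{"x":-4,"y":-22,"z":0,"ax":0,"ay":0,"az":0,"claw":0},{"x":-4,"y":-22,"z":0,"ax":0,"ay":0,"az":0,"claw":0},{"x":-3,"y":-17,"z":0,"ax":0,"ay":0,"az":0,"claw":0},{"x":-2,"y":-10,"z":0,"ax":0,"ay":0,"az":0,"claw":0},{"x":0,"y":0,"z":0,"ax":0,"ay":0,"az":1.3,"claw":0},{"x":0,"y":0,"z":0,"ax":0,"ay":0,"az":0,"claw":0}]'; python3 -m crank '[{"x":0,"y":0,"z":10,"ax":0,"ay":0,"az":0,"claw":0},{"x":0,"y":0,"z":15,"ax":0,"ay":0,"az":0,"claw":0},{"x":0,"y":0,"z":15,"ax":0,"ay":0,"az":0,"claw":0},{"x":0,"y":0,"z":15,"ax":0,"ay":0,"az":0,"claw":0},{"x":0,"y":0,"z":15,"ax":0,"ay":0,"az":0,"claw":0},{"x":0,"y":0,"z":12,"ax":0,"ay":0,"az":0,"claw":0},{"x":0,"y":0,"z":8,"ax":0,"ay":0,"az":0,"claw":0},{"x":0,"y":0,"z":0,"ax":0,"ay":0,"az":0,"claw":0},{"x":0,"y":0,"z":0,"ax":0,"ay":0,"az":0,"claw":0}]';  python3 -c "
from h import *
togo([.552,-.0575,.138],66.7)"
```

```text
time_s: 13.45
eef_pos: [0.5521, -0.0574, 0.2294]
ee_rot: [0.0, 0.204, 0.979, 0.0]
ft_force: [0.3, 0.6, -0.0]
finger_gap: 0.0852
grip_force: 0.0
time_s: 14.35
eef_pos: [0.5522, -0.0575, 0.1397]
ee_rot: [0.0, 0.203, 0.979, 0.0]
ft_force: [-0.3, -0.3, -0.2]
finger_gap: 0.0854
grip_force: 0.0
pos [ 0.5522 -0.0575  0.1397] yaw 66.55 zax [ 0. -0. -1.] shift [ 0.2 -0.1  1.7] az -0.15 t 14.35 q [-0.1   0.1  -0.13  1.34 -0.    0.31] F [-0.3 -0.3 -0.2] gap 0.0854262200331043 0.0
```

```bash
python3 -m crank '[{"x":0,"y":0,"z":0,"ax":0,"ay":0,"az":0,"claw":1},{"x":0,"y":0,"z":0,"ax":0,"ay":0,"az":0,"claw":1},{"x":0,"y":0,"z":0,"ax":0,"ay":0,"az":0,"claw":1},{"x":0,"y":0,"z":0,"ax":0,"ay":0,"az":0,"claw":1},{"x":0,"y":0,"z":0,"ax":0,"ay":0,"az":0,"claw":1},{"x":0,"y":0,"z":0,"ax":0,"ay":0,"az":0,"claw":1},{"x":0,"y":0,"z":0,"ax":0,"ay":0,"az":0,"claw":1},{"x":0,"y":0,"z":0,"ax":0,"ay":0,"az":0,"claw":1},{"x":0,"y":0,"z":0,"ax":0,"ay":0,"az":0,"claw":1},{"x":0,"y":0,"z":0,"ax":0,"ay":0,"az":0,"claw":1},{"x":0,"y":0,"z":0,"ax":0,"ay":0,"az":0,"claw":1},{"x":0,"y":0,"z":0,"ax":0,"ay":0,"az":0,"claw":1}]' 80
```

```text
time_s: 15.55
eef_pos: [0.5526, -0.0565, 0.1399]
ee_rot: [0.001, 0.203, 0.979, 0.001]
ft_force: [1.1, 6.3, 2.1]
finger_gap: 0.015
grip_force: 78.8
```

```bash
python3 -m crank '[{"x":0,"y":0.6,"z":0,"ax":0,"ay":0,"az":3,"claw":1},{"x":0,"y":0,"z":0,"ax":0,"ay":0,"az":5,"claw":1},{"x":0,"y":0,"z":0,"ax":0,"ay":0,"az":6,"claw":1},{"x":0,"y":0,"z":0,"ax":0,"ay":0,"az":6,"claw":1}]' 80; python3 -m crank '[{"x":0,"y":0,"z":0,"ax":0,"ay":0,"az":6,"claw":1},{"x":0,"y":0,"z":0,"ax":0,"ay":0,"az":6,"claw":1},{"x":0,"y":0,"z":0,"ax":0,"ay":0,"az":4,"claw":1},{"x":0,"y":0,"z":0,"ax":0,"ay":0,"az":0,"claw":1}]';  python3 -c "
from h import *
togo([.552,-.0575,.138],-11.2);print(manip.state()['ft_torque'])"
```

```text
time_s: 15.95
eef_pos: [0.5528, -0.0561, 0.1399]
ee_rot: [0.0, 0.372, 0.928, 0.001]
ft_force: [2.5, 5.9, 2.8]
finger_gap: 0.0143
grip_force: 78.9
time_s: 16.35
eef_pos: [0.553, -0.0559, 0.1399]
ee_rot: [0.0, 0.496, 0.868, 0.001]
ft_force: [2.6, 6.7, 1.6]
finger_gap: 0.0144
grip_force: 78.7
pos [ 0.553  -0.0559  0.1399] yaw 30.47 zax [ 0.002  0.002 -1.   ] shift [-0.9 -1.7  1.9] az 41.67 t 16.35 q [-0.1   0.1  -0.13  1.34  0.    0.94] F [2.6 6.7 1.6] gap 0.014385067405165593 78.65465372800827
[ 1.22595904 -0.57074611  0.02607419]
```

```bash
python3 -m crank '[{"x":0,"y":0,"z":0,"ax":0,"ay":0,"az":5,"claw":1},{"x":0,"y":0,"z":0,"ax":0,"ay":0,"az":6,"claw":1},{"x":0,"y":0,"z":0,"ax":0,"ay":0,"az":6,"claw":1},{"x":0,"y":0,"z":0,"ax":0,"ay":0,"az":6,"claw":1},{"x":0,"y":0,"z":0,"ax":0,"ay":0,"az":6,"claw":1},{"x":0,"y":0,"z":0,"ax":0,"ay":0,"az":5,"claw":1},{"x":0,"y":0,"z":0,"ax":0,"ay":0,"az":4,"claw":1},{"x":0,"y":0,"z":0,"ax":0,"ay":0,"az":2.5,"claw":1},{"x":0,"y":0,"z":0,"ax":0,"ay":0,"az":0,"claw":1},{"x":0,"y":0,"z":0,"ax":0,"ay":0,"az":0,"claw":1}]';  python3 -c "
from h import *
togo([.552,-.0575,.138],-11.2);print(manip.state()['ft_torque'])"
```

```text
time_s: 17.35
eef_pos: [0.5537, -0.0558, 0.1399]
ee_rot: [0.0, 0.765, 0.643, 0.002]
ft_force: [8.1, 7.3, -1.1]
finger_gap: 0.0146
grip_force: 78.4
pos [ 0.5537 -0.0558  0.1399] yaw -9.89 zax [ 0.004  0.002 -1.   ] shift [-2.  -1.4  1.9] az 1.31 t 17.35 q [-0.1   0.1  -0.13  1.34  0.    1.64] F [ 8.1  7.3 -1.1] gap 0.014607374905986252 78.38833004236221
[ 1.37510805 -1.38311055 -0.12059309]
```

Near the stop. Releasing, rising, and then a look.

```bash
python3 -m crank '[{"x":0,"y":0,"z":0,"ax":0,"ay":0,"az":0,"claw":0},{"x":0,"y":0,"z":0,"ax":0,"ay":0,"az":0,"claw":0},{"x":0,"y":0,"z":0,"ax":0,"ay":0,"az":0,"claw":0},{"x":0,"y":0,"z":0,"ax":0,"ay":0,"az":0,"claw":0},{"x":0,"y":0,"z":0,"ax":0,"ay":0,"az":0,"claw":0},{"x":0,"y":0,"z":0,"ax":0,"ay":0,"az":0,"claw":0},{"x":0,"y":0,"z":0,"ax":0,"ay":0,"az":0,"claw":0},{"x":0,"y":0,"z":0,"ax":0,"ay":0,"az":0,"claw":0},{"x":0,"y":0,"z":0,"ax":0,"ay":0,"az":0,"claw":0},{"x":0,"y":0,"z":0,"ax":0,"ay":0,"az":0,"claw":0}]'; python3 -m crank '[{"x":0,"y":0,"z":-10,"ax":0,"ay":0,"az":0,"claw":0},{"x":0,"y":0,"z":-20,"ax":0,"ay":0,"az":0,"claw":0},{"x":0,"y":0,"z":-30,"ax":0,"ay":0,"az":0,"claw":0},{"x":0,"y":0,"z":-40,"ax":0,"ay":0,"az":0,"claw":0},{"x":0,"y":0,"z":-30,"ax":0,"ay":0,"az":0,"claw":0},{"x":0,"y":0,"z":-10,"ax":0,"ay":0,"az":0,"claw":0},{"x":0,"y":0,"z":0,"ax":0,"ay":0,"az":0,"claw":0}]';  python3 -c "
from h import *
p,d=manip.snapshot('scene')
cv2.imwrite('pics/s3.png',cv2.resize(p[180:340,230:430,::-1],None,fx=3.5,fy=3.5))
q=cloud('scene',d).reshape(-1,3);t=q[(np.hypot(q[:,0]-.5525,q[:,1]+.058)<.05)&(q[:,2]>.062)&(q[:,2]<.097)]
print(len(t),cv2.minAreaRect((t[:,:2]*1000).astype(np.float32)),manip.state()['time_s'])"
```

```text
time_s: 18.35
eef_pos: [0.5523, -0.0569, 0.1394]
ee_rot: [0.0, 0.766, 0.643, -0.0]
ft_force: [0.2, 0.7, 0.2]
finger_gap: 0.0854
grip_force: 0.0
time_s: 19.05
eef_pos: [0.5528, -0.0569, 0.2813]
ee_rot: [0.001, 0.766, 0.643, 0.001]
ft_force: [0.1, 0.0, -0.4]
finger_gap: 0.085
grip_force: 0.0
562 ((550.8458862304688, -55.945655822753906), (69.69193267822266, 18.4575252532959), 78.95726776123047) 19.1
```

View pics/s3.png

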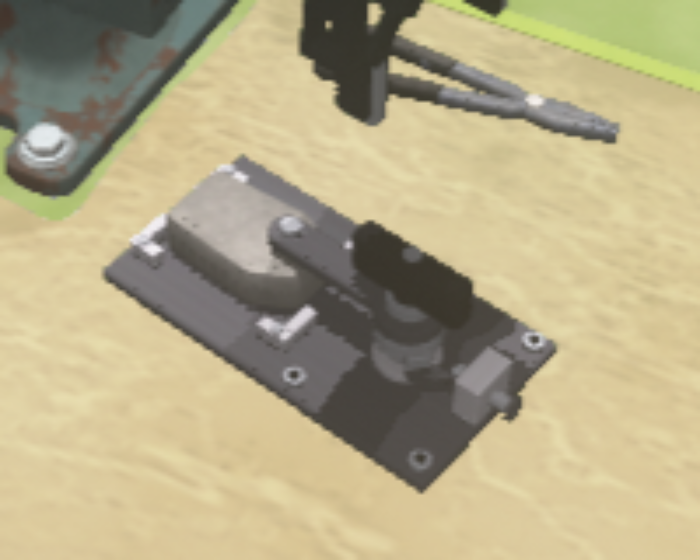

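The swing arm now lies over the block, with the wing at 79° (the stop). The block is flat in the nest and the gripper is clear, so I'm handing in.

```bash
python3 -c "
from plant import manip
print(manip.close_job())"
```

```text
the job is handed in; nothing more can be done
None
```

I handed the job in at about 19 s: the last image shows the block flat in the nest, released, with the knob at its end stop (wing measured at 79°) and the swing arm over the block; the tin, tape and pliers were not touched, and no verdict came back.

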